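Find the empty parts case by feel and set it out for refilling

ROBOT

A 6-joint arm with a two-finger parallel gripper is mounted at the origin on a cart in front of the work surface, level with it; the furniture and walls round the work are solid. World frame = base frame: x ahead of the robot, y to its left, z up, the work surface at z = 0. Lengths are in m, angles in degrees, forces in N, time in s.
With the tool pointing down it reaches from about 0.325 to 0.925 m from the base axis. Payload 3.1 kg.
Tool frame: the origin (TCP) lies at the very end of the fingers, on their centre line; the grasp point (between the pads) lies 19 mm behind it; z points along the fingers, y is the line along which they close (so a half turn about z gives the same grasp; the last joint's range is limited). The gripper opens to 85 mm and grips with 20 to 120 N. Pads are 22 mm wide; open, the fingers measure 114 mm over their backs; the gripper's body (76 mm by 85 mm) begins 54 mm behind the grasp point. The pads swing forward as they close: fully open they stand 13 mm farther back than shut.
Start: joints at [63.988, 12.427, 92.441, -0, 75.132, -6.429], TCP at [0.209, 0.589, 0.231] pointing down, gripper open.
Joint ranges: [-157.48, 157.48], [-44.54, 120.13], [17.64, 146.25], [-64.5, 244.5], [7.68, 150.69], [-147.95, 147.95]. Speed limits (degrees/s): [159.86, 159.86, 180, 180, 180, 180].

INTERFACE

Orientations are given as a 3x3 rotation matrix whose columns are the frame's x, y, z axes.
In Python, from rig import read_state, grab_frame, camera_info, job_done, recognise gives the robot as it stands.
- The arm moves only by the tool step_arm, never from a script. Its arguments are lists of equal length, an entry for each row: "xyz": the shift along the tool's x, y, z in m, a list of three; "angular": the turn, a rotation vector about the tool's x, y, z in degrees, a list of three. A call has exactly 8 rows; each row shifts and turns the commanded pose from where the row before left it, along the tool's axes as they then stand; what a row does not reach is not made up. A row lasts 1/8 s, in which the tool goes at most 62.5 mm and 10.7 degrees, less where a joint would pass 70% of its speed; a pose out of reach is approached as far as the arm can. A call with a gripper value outside its range is refused whole. "fingers" is the closure in counts, from 0 (fully open) to 255 (shut), set as the call begins (left out, the last holds). The fingers move at their own pace and stop on an object; "grip_force" is the grip in N (left out, the last holds). Time passes only in rows, so rows that do not move let the fingers close, or fill a call up. It gives the time, the measured TCP pose, the force, the opening and the grip force at its end, in the units of the state.
- read_state(): the state, without advancing time (a new reading comes with each control period).
- grab_frame(name): name is "side" or "top"; returns (picture, depth): 400x640x3 uint8, red, green, blue; 400x640 float32, m along the optical axis (not along the pixel's ray), 0 where there is no reading.
- camera_info(name): a dict with "camera_matrix" (3x3 intrinsics, pixels), "world_to_cam" (4x4, takes a point from world to camera coordinates). Camera axes: x right, y up, looking along -z (the intrinsics and any distortion apply to the point x, -y, -z); pixel columns grow to the right and rows downward; lengths in m; the calibration is good to about 2 mm. A picture is of the moment at which its call begins. camera_info takes no time and is no camera call.
- job_done(): hands the job in; it is judged then, once.
Trained networks look in the newest picture that a camera, given by its name, has taken for a name from the list of things; names that differ only in an ending like _2 or _b are one class to them, and where a whole thing is asked for, a point or a joint stands for the part that bears it (a point fixed in the world has none). Each returns a list of dicts, best first, with "p" (0 to 1); they miss things now and then, are a little off and sometimes report something else, mostly with a low value. They report only what shows in the picture. A call takes as long as a camera call. They do not tell look-alikes from the thing itself.
- recognise(camera, query): "pixel" ([column, row] in pixels, amid what is visible of it).
The state is a dict: "time_s": time; "qpos": joint angles; "qvel": joint speeds; "joint_torque": joint torques, N m; "tcp_pos": TCP position; "ee_rot": TCP orientation; "wrist_force": force on the tool from outside, world axes, zero at the start; "wrist_torque": the same for the moment, N m; "gripper_width": finger opening in m; "gripper_force": force on a finger pad.
Only numpy, scipy, OpenCV 4.12 (cv2) and the standard library are available. Lean on these libraries where they do the work, as an engineer would, in place of code of your own. Each camera call takes 0.05 s, during which the arm holds its last target. There are 200 camera calls.

TASK

One of the three blue cases is empty, the other two are full of parts. From left to right, take each case by the handle bar and lift just that end about a centimetre, its other end staying on the bench, to feel its weight, and lower it again; when all three stand flat and let go, take the empty one by its sides and set it down, without dropping it, squarely on the middle of the orange pad, lengthwise along it. Leave the full ones standing where they are and do not disturb the bottle, brush and handpiece around.

Things in the scene. Friction and masses are not known exactly. Their poses are not given: they have to be found in the camera images.
- box_1: blue case with closed grey lid, the leftmost (largest y) of three that look alike; 100 mm long (its x), 54 mm wide (its y), 44 mm high, side walls plain. Origin: centre of the underside, z up. A steel handle stands on the lid at its -x end (towards the robot). A full case weighs 0.80 to 0.93 kg, the empty one 0.27 kg, load central. Raising the handle end straight up takes 4 to 8 N if full, 0.7 to 3 N if empty
- box_1_bar (a point): middle of that case's handle bar, parallel to the case's y, at x = -40 mm, z = 72 mm of the case: a steel goalpost 50 mm wide over its posts, whose bar carries a black free-turning grip sleeve 12 mm thick, 32 mm long; 22 mm clear between sleeve and lid
- box_1_heel (a point): middle of that case's far bottom edge (x = +50 mm, z = 0 of the case), on which it pivots when the handle end is raised (raised straight up, the edge drags a few mm; friction there is part of the pull felt, so lift all three cases alike and compare)
- box_2: blue case with closed grey lid, the middle one of three that look alike; 100 mm long (its x), 54 mm wide (its y), 44 mm high, side walls plain. Origin: centre of the underside, z up. A steel handle stands on the lid at its -x end (towards the robot). A full case weighs 0.80 to 0.93 kg, the empty one 0.27 kg, load central. Raising the handle end straight up takes 4 to 8 N if full, 0.7 to 3 N if empty
- box_2_bar (a point): middle of that case's handle bar, parallel to the case's y, at x = -40 mm, z = 72 mm of the case: a steel goalpost 50 mm wide over its posts, whose bar carries a black free-turning grip sleeve 12 mm thick, 32 mm long; 22 mm clear between sleeve and lid
- box_2_heel (a point): middle of that case's far bottom edge (x = +50 mm, z = 0 of the case), on which it pivots when the handle end is raised (raised straight up, the edge drags a few mm; friction there is part of the pull felt, so lift all three cases alike and compare)
- box_3: blue case with closed grey lid, the rightmost (smallest y) of three that look alike; 100 mm long (its x), 54 mm wide (its y), 44 mm high, side walls plain. Origin: centre of the underside, z up. A steel handle stands on the lid at its -x end (towards the robot). A full case weighs 0.80 to 0.93 kg, the empty one 0.27 kg, load central. Raising the handle end straight up takes 4 to 8 N if full, 0.7 to 3 N if empty
- box_3_bar (a point): middle of that case's handle bar, parallel to the case's y, at x = -40 mm, z = 72 mm of the case: a steel goalpost 50 mm wide over its posts, whose bar carries a black free-turning grip sleeve 12 mm thick, 32 mm long; 22 mm clear between sleeve and lid
- box_3_heel (a point): middle of that case's far bottom edge (x = +50 mm, z = 0 of the case), on which it pivots when the handle end is raised (raised straight up, the edge drags a few mm; friction there is part of the pull felt, so lift all three cases alike and compare)
- pad: flat orange pad fixed on the bench to the right of the cases, 104 mm long (its x), 76 mm wide (its y), 5 mm thick; origin at the centre of its underside. The case goes lengthwise along its x, handle at either end
- oil_bottle: bystander: cream oil bottle with a red tip, 45 mm across, 127 mm high; origin under its centre
- handpiece: bystander: dark grinding handpiece lying between cases and robot, 26x175x28 mm; origin under its centre
- brass_brush: bystander: wooden brush with brass bristles lying between cases and robot, 22x186x22 mm; origin under its centre
Not all that is in view belongs to the job. Leave any purple look-alike of the box_1 alone.

How it is judged (in metres and radians):
On the way, in this order (a step that is already met when the one before it is completed fails the run):
1. the left case's handle end is raised by the fingers (case tilted 0.05 to 0.35 rad), its far bottom edge on the bench (angle between box_1's own z axis and vertical between 0.05 and 0.35 rad and height (world z) of box_1_heel below 0.006 m and height (world z) of box_1_bar above 0.074 m and contact force between box_1 and the fingers above 0.3 N), for 0.3 s.
2. the middle case's handle end is raised by the fingers (case tilted 0.05 to 0.35 rad), its far bottom edge on the bench (angle between box_2's own z axis and vertical between 0.05 and 0.35 rad and height (world z) of box_2_heel below 0.006 m and height (world z) of box_2_bar above 0.074 m and contact force between box_2 and the fingers above 0.3 N), for 0.3 s.
3. the right case's handle end is raised by the fingers (case tilted 0.05 to 0.35 rad), its far bottom edge on the bench (angle between box_3's own z axis and vertical between 0.05 and 0.35 rad and height (world z) of box_3_heel below 0.006 m and height (world z) of box_3_bar above 0.074 m and contact force between box_3 and the fingers above 0.3 N), for 0.3 s.
4. all three cases stand flat on the bench again, let go (angle between each of box_1, box_2, box_3's own z axis and vertical below 0.03 rad and height (world z) of each of box_1, box_2, box_3 below 0.005 m and contact force between each of box_1, box_2, box_3 and the fingers below 0.1 N), for 0.2 s.
At the end, for the whole second after the job is handed in: The empty case stands flat and at rest on the orange pad, centre within 25 mm of the pad's centre, lengthwise within 0.3 rad, pressing on it with 1 to 4.5 N (only the empty one does); both full cases stand flat, at rest, within 40 mm of their starts (((z of box_1 in the frame of pad between 0.003 and 0.008 m and horizontal distance between box_1 and pad below 0.025 m and angle between the x axis of box_1 and the x axis of pad, either way round below 0.3 rad and angle between box_1's own z axis and vertical below 0.04 rad and contact force between box_1 and pad between 1 and 4.5 N and linear speed of each of box_1, box_2, box_3 below 0.02 m/s and distance of each of box_2, box_3 from where it was at the start of the episode below 0.04 m and angle between each of box_2, box_3's own z axis and vertical below 0.03 rad) or (z of box_2 in the frame of pad between 0.003 and 0.008 m and horizontal distance between box_2 and pad below 0.025 m and angle between the x axis of box_2 and the x axis of pad, either way round below 0.3 rad and angle between box_2's own z axis and vertical below 0.04 rad and contact force between box_2 and pad between 1 and 4.5 N and linear speed of each of box_2, box_1, box_3 below 0.02 m/s and distance of each of box_1, box_3 from where it was at the start of the episode below 0.04 m and angle between each of box_1, box_3's own z axis and vertical below 0.03 rad) or (z of box_3 in the frame of pad between 0.003 and 0.008 m and horizontal distance between box_3 and pad below 0.025 m and angle between the x axis of box_3 and the x axis of pad, either way round below 0.3 rad and angle between box_3's own z axis and vertical below 0.04 rad and contact force between box_3 and pad between 1 and 4.5 N and linear speed of each of box_3, box_1, box_2 below 0.02 m/s and distance of each of box_1, box_2 from where it was at the start of the episode below 0.04 m and angle between each of box_1, box_2's own z axis and vertical below 0.03 rad))); the robot touches nothing.
It fails at once if a case tips over (tilt over 0.6 rad) (angle between any of box_1, box_2, box_3's own z axis and vertical above 0.6 rad).
It fails at once if a case falls freely (over 0.6 m/s, out of the fingers, about 2 cm of drop) ((linear speed of box_1 above 0.6 m/s and contact force between box_1 and the fingers below 0.1 N) or (linear speed of box_2 above 0.6 m/s and contact force between box_2 and the fingers below 0.1 N) or (linear speed of box_3 above 0.6 m/s and contact force between box_3 and the fingers below 0.1 N)).
It fails at once if a bystander is moved more than 40 mm (distance of any of oil_bottle, handpiece, brass_brush from where it was at the start of the episode above 0.04 m).
It also fails if it takes over 64 s, if anything falls off the work surface, if the arm or the gripper's body presses on something with over 40 N, if the wrist force passes 120 N, or if a joint passes its speed limit or range.

## Working session

There is one attempt and no reset: what is moved stays moved. The work goes in short steps, Python scripts to look and compute and a tool call to move; the robot and the scene stay as the last step left them, time stands still between calls to the robot, and variables do not carry over. Pictures are saved under pics/ and viewed, at most 10 in all, crops included, and the job is handed in when it is done.

Besides the shell and the picture viewer there is one more tool, called after "Emit:" by a JSON object that holds its "name" and its "arguments". step_arm: Moves the arm, as the interface text tells. Its arguments: {"type":"object","properties":{"xyz":{"type":"array","items":{"type":"array","items":{"type":"number"}}},"angular":{"type":"array","items":{"type":"array","items":{"type":"number"}}},"fingers":{"type":"number"},"grip_force":{"type":"number"}},"required":["xyz","angular"]}

```bash
mkdir -p pics
cat > h.py <<'E'
import numpy as np, cv2
from rig import *
def cloud(name,d):
    c=camera_info(name);K=np.array(c["camera_matrix"]);T=np.linalg.inv(np.array(c["world_to_cam"]))
    v,u=np.mgrid[:d.shape[0],:d.shape[1]]
    p=np.stack([(u-K[0,2])/K[0,0]*d,-(v-K[1,2])/K[1,1]*d,-d],-1)
    return p@T[:3,:3].T+T[:3,3]
E
python3 - <<'E'
from h import *
s=read_state();print(s["time_s"],s["tcp_pos"],s["ee_rot"],s["wrist_force"],s["gripper_width"])
for n in("top","side"):
    im,d=grab_frame(n);np.savez(f"{n}.npz",im=im,d=d);cv2.imwrite(f"pics/{n}0.png",im[:,:,::-1])
    P=cloud(n,d);print(n,{k:v for k,v in camera_info(n).items() if k not in("camera_matrix","world_to_cam")})
    for q in("box_1","box_1_bar","pad","oil_bottle","handpiece","brass_brush"):
        for r in recognise(n,q):
            u,v=map(int,r["pixel"]);print(n,q,round(r["p"],2),u,v,P[v,u].round(3))
E
```

```text
0.0 [0.20912369 0.58811346 0.22998205] [[-9.42160066e-01  3.35161704e-01 -1.02101076e-03]
 [ 3.35163171e-01  9.42157661e-01 -2.14263392e-03]
 [ 2.43824279e-04 -2.36090932e-03 -9.99997183e-01]] [ 0.66103912 -0.234186   -0.98660389] 0.08536051575451949
top {}
top box_1 0.96 224 205 [0.542 0.251 0.047]
top box_1 0.9 210 152 [0.688 0.292 0.047]
top box_1 0.77 303 199 [0.556 0.037 0.046]
top box_1 0.75 348 202 [ 0.547 -0.084  0.046]
top box_1_bar 0.92 223 204 [0.545 0.255 0.045]
top box_1_bar 0.88 209 151 [0.693 0.297 0.04 ]
top pad 0.95 422 214 [ 0.515 -0.29   0.008]
top oil_bottle 0.88 388 154 [ 0.671 -0.191  0.075]
top handpiece 0.9 316 259 [0.394 0.004 0.025]
top brass_brush 0.95 387 261 [ 0.386 -0.19   0.009]
top brass_brush 0.62 348 198 [ 0.558 -0.084  0.046]
side {}
side box_1 0.9 322 189 [0.542 0.029 0.04 ]
side box_1 0.9 371 142 [0.691 0.266 0.043]
side box_1 0.87 324 219 [ 0.555 -0.098  0.044]
side box_1 0.81 327 147 [0.547 0.231 0.042]
side box_1_bar 0.85 327 146 [0.547 0.232 0.045]
side box_1_bar 0.69 372 142 [0.695 0.268 0.042]
side pad 0.69 303 285 [ 0.513 -0.296  0.007]
side oil_bottle 0.62 368 244 [ 0.672 -0.209  0.076]
side handpiece 0.87 268 202 [ 0.387 -0.021  0.024]
side handpiece 0.59 324 191 [0.549 0.016 0.044]
side handpiece 0.5 322 222 [ 0.55  -0.109  0.043]
side brass_brush 0.69 261 252 [ 0.392 -0.198  0.01 ]
```

View pics/top0.png

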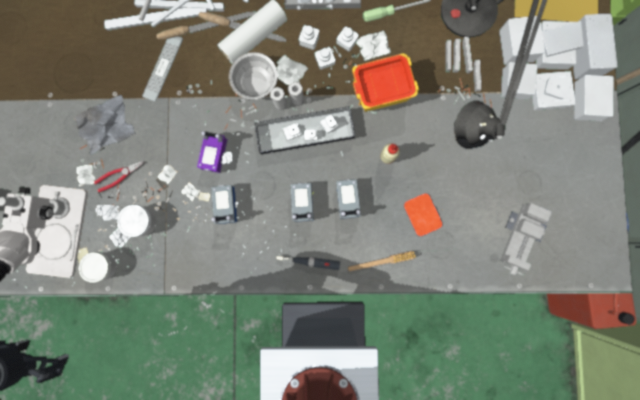

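View pics/side0.png

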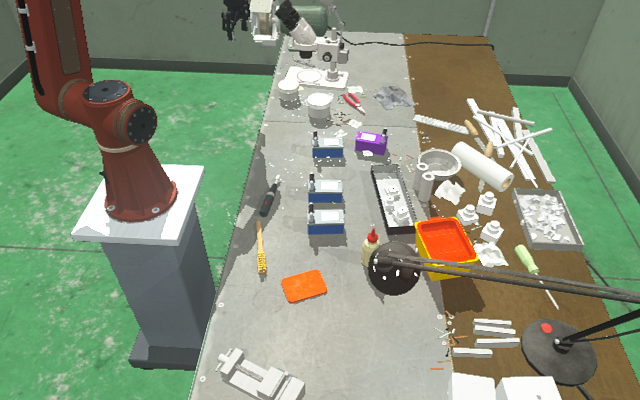

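The three blue cases are at top-view pixels (224,205), (303,199) and (348,202). The purple look-alike is at (210,152), the pad at (422,214), the bottle at (388,154), and the handpiece and brush along row ~260.

```bash
cat > poses.py <<'E'
from h import *
def rect(X): 
    (c,s,a)=cv2.minAreaRect((X[:,:2]*1000).astype(np.float32)); 
    if s[0]<s[1]: s=s[::-1];a+=90
    return np.round(c,1),np.round(s,1),round((a+90)%180-90,1)
def poses(ims,cs):
  for n in ims:
    im,d=ims[n];P=cloud(n,d);hsv=cv2.cvtColor(im,cv2.COLOR_RGB2HSV)
    ok=d>0
    for i,c in enumerate(cs):
        near=ok&(np.hypot(P[...,0]-c[0],P[...,1]-c[1])<.075)
        lid=near&(P[...,2]>.036)&(P[...,2]<.054); bar=near&(P[...,2]>.06)&(P[...,2]<.09)
        print(n,"box",i+1,rect(P[lid]),lid.sum(),"bar",bar.sum(),P[bar].mean(0).round(4) if bar.any() else "", rect(P[bar]) if bar.sum()>4 else "",'lidz',np.median(P[lid][:,2]).round(4))
    m=ok&(hsv[...,1]>150)&((hsv[...,0]<14))&(np.hypot(P[...,0]-.515,P[...,1]+.29)<.09)&(P[...,2]<.02)
    print(n,"pad",rect(P[m]),m.sum(),P[m].mean(0).round(4))
E
python3 - <<'E'
from poses import *
ims={n:(lambda z:(z["im"],z["d"]))(np.load(n+".npz")) for n in("top","side")}
poses(ims,[(.545,.245),(.555,.035),(.55,-.088)])
a=[cv2.resize(ims["top"][0][170:235,200:450],None,fx=3,fy=3),cv2.resize(ims["side"][0][125:240,290:390],None,fx=3,fy=3)]
o=np.zeros((195+345,750,3),np.uint8);o[:195]=a[0];o[195:,:300]=a[1];cv2.imwrite("pics/c.png",o[...,::-1])
E
```

```text
top box 1 (array([546.9, 256.6]), array([103.7,  57.3]), 6.1) 702 bar 84 [0.5061 0.2511 0.0763] (array([506.5, 252.1]), array([48.5, 12. ]), -84.3) lidz 0.0447
top box 2 (array([549.9,  41.9]), array([102.1,  56.3]), 2.8) 693 bar 79 [0.5095 0.0393 0.0767] (array([509.8,  39.6]), array([49.7, 11.3]), -84.4) lidz 0.0449
top box 3 (array([558.1, -85.2]), array([103.3,  56.3]), 5.5) 699 bar 81 [ 0.5172 -0.0884  0.0769] (array([517.4, -88. ]), array([47.6, 12.4]), -84.7) lidz 0.045
top pad (array([ 513.8, -292.4]), array([101.3,  75.3]), 23.4) 968 [ 0.5137 -0.2923  0.006 ]
side box 1 (array([546. , 254.3]), array([99.1, 62.8]), 4.1) 324 bar 42 [0.5056 0.2453 0.0729] (array([504.6, 254.4]), array([60.5,  9.8]), -86.0) lidz 0.0434
side box 2 (array([550.6,  39.9]), array([101.9,  61.8]), 4.7) 454 bar 57 [0.5092 0.0322 0.0734] (array([509. ,  36.4]), array([52.1, 11.8]), -86.0) lidz 0.0437
side box 3 (array([557.4, -88.8]), array([101.5,  60.7]), 5.3) 531 bar 64 [ 0.5173 -0.0971  0.0738] (array([515.7, -92.3]), array([48.5, 11. ]), -85.9) lidz 0.0434
side pad (array([ 514.9, -293.9]), array([104.7,  79.5]), 23.0) 1007 [ 0.514  -0.2956  0.0048]
```

View pics/c.png

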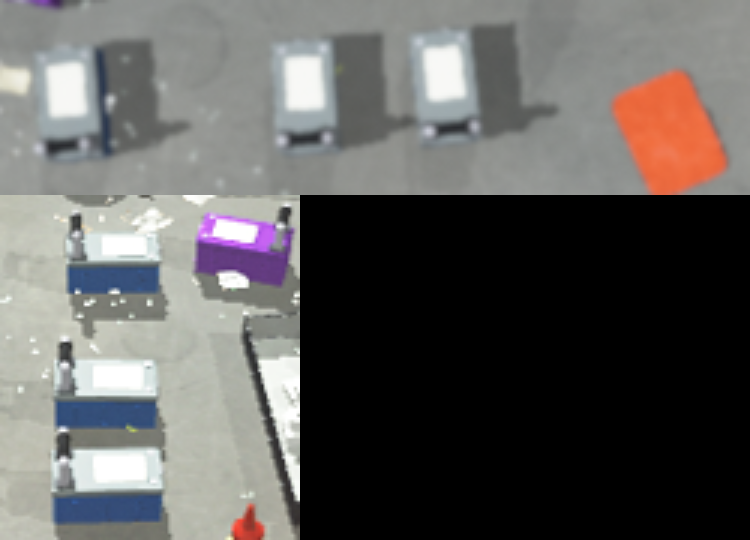

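```bash
cat > plan.py <<'E'
import sys,numpy as np
from scipy.spatial.transform import Rotation as R
from rig import read_state
# usage: plan.py x y z yaw_of_tool_y rows
def plan(p,yaw,n,s=None):
    s=s or read_state();p0=np.array(s["tcp_pos"]);R0=np.array(s["ee_rot"]);a=np.radians(yaw)
    y=np.array([np.cos(a),np.sin(a),0]);z=np.array([0,0,-1.]);Rt=np.stack([np.cross(y,z),y,z],1)
    rv=R.from_matrix(R0.T@Rt).as_rotvec(degrees=True);D=np.array(p)-p0
    print("t",round(s["time_s"],2),"pos",p0.round(4),"F",np.round(s["wrist_force"],2),"w",round(s["gripper_width"],4),"g",s["gripper_force"])
    X=[];Rc=R0
    for i in range(n):
        X.append((Rc.T@D/n).round(4).tolist());Rc=Rc@R.from_rotvec(rv/n,degrees=True).as_matrix()
    print("xyz",X,"ang",(rv/n).round(2).tolist(),"step",np.linalg.norm(D)/n)
if __name__=="__main__":
    a=list(map(float,sys.argv[1:]));plan(a[:3],a[3],int(a[4]))
E
python3 plan.py 0.506 0.252 0.15 5 8
```

```text
t 0.7 pos [0.2095 0.5889 0.2313] F [0.35 0.53 0.04] w 0.0853 g 0.0
xyz [[-0.049, -0.0273, 0.0102], [-0.0524, -0.02, 0.0102], [-0.0547, -0.0123, 0.0102], [-0.0559, -0.0044, 0.0102], [-0.056, 0.0036, 0.0102], [-0.0549, 0.0115, 0.0102], [-0.0527, 0.0192, 0.0102], [-0.0495, 0.0265, 0.0102]] ang [0.0, -0.0, 8.18] step 0.05701314038621297
```

Emit:
{"name": "step_arm", "arguments": {"xyz": [[-0.049, -0.0273, 0.0102], [-0.0524, -0.02, 0.0102], [-0.0547, -0.0123, 0.0102], [-0.0559, -0.0044, 0.0102], [-0.056, 0.0036, 0.0102], [-0.0549, 0.0115, 0.0102], [-0.0527, 0.0192, 0.0102], [-0.0495, 0.0265, 0.0102]], "angular": [[0, 0, 8.18], [0, 0, 8.18], [0, 0, 8.18], [0, 0, 8.18], [0, 0, 8.18], [0, 0, 8.18], [0, 0, 8.18], [0, 0, 8.18]], "fingers": 120, "grip_force": 30}}

```text
time_s: 1.7
tcp_pos: [0.5072, 0.2506, 0.1498]
ee_rot: [[-0.082, 0.997, 0.001], [0.997, 0.082, 0.0], [0.0, 0.001, -1.0]]
wrist_force: [0.4, -0.1, 0.5]
gripper_width: 0.0449
gripper_force: 0.0
```

```bash
python3 plan.py 0.506 0.252 0.057 5 6; python3 -c "
from h import *
s=read_state();print(np.round(s['ee_rot'],3),np.round(s['qpos'],1))"
```

```text
t 1.7 pos [0.5072 0.2506 0.1498] F [ 0.39 -0.14  0.53] w 0.0449 g 0.0
xyz [[0.0002, -0.0002, 0.0155], [0.0002, -0.0002, 0.0155], [0.0002, -0.0002, 0.0155], [0.0002, -0.0002, 0.0155], [0.0002, -0.0002, 0.0155], [0.0003, -0.0002, 0.0155]] ang [0.01, -0.0, -0.05] step 0.015464770456003097
[[-0.082  0.997  0.001]
 [ 0.997  0.082  0.   ]
 [ 0.     0.001 -1.   ]] [ 19.2  10.1 104.5   0.   65.4  14.5]
```

Emit:
{"name": "step_arm", "arguments": {"xyz": [[0.001, -0.001, 0.0155], [0, 0, 0.0155], [0, 0, 0.0155], [0, 0, 0.0155], [0, 0, 0.0155], [0, 0, 0.0155], [0, 0, 0], [0, 0, 0]], "angular": [[0, 0, 0], [0, 0, 0], [0, 0, 0], [0, 0, 0], [0, 0, 0], [0, 0, 0], [0, 0, 0], [0, 0, 0]]}}

```text
time_s: 2.7
tcp_pos: [0.5052, 0.253, 0.0569]
ee_rot: [[-0.087, 0.996, 0.001], [0.996, 0.087, 0.0], [0.0, 0.001, -1.0]]
wrist_force: [0.8, 0.3, -0.5]
gripper_width: 0.0453
gripper_force: 0.0
```

Emit:
{"name": "step_arm", "arguments": {"xyz": [[0, 0, 0], [0, 0, 0], [0, 0, 0], [0, 0, 0], [0, 0, 0], [0, 0, 0], [0, 0, 0], [0, 0, 0]], "angular": [[0, 0, 0], [0, 0, 0], [0, 0, 0], [0, 0, 0], [0, 0, 0], [0, 0, 0], [0, 0, 0], [0, 0, 0]], "fingers": 255}}

```text
time_s: 3.7
tcp_pos: [0.5052, 0.253, 0.0573]
ee_rot: [[-0.087, 0.996, 0.001], [0.996, 0.087, 0.0], [0.0, 0.001, -1.0]]
wrist_force: [-1.2, -0.8, 5.5]
gripper_width: 0.0106
gripper_force: 29.7
```

Emit:
{"name": "step_arm", "arguments": {"xyz": [[0, 0, -0.002], [0, 0, -0.002], [0, 0, -0.002], [0, 0, -0.002], [0, 0, -0.002], [0, 0, -0.002], [0, 0, 0], [0, 0, 0]], "angular": [[0, 0, 0], [0, 0, 0], [0, 0, 0], [0, 0, 0], [0, 0, 0], [0, 0, 0], [0, 0, 0], [0, 0, 0]]}}

```text
time_s: 4.7
tcp_pos: [0.5046, 0.2528, 0.0687]
ee_rot: [[-0.087, 0.996, -0.001], [0.996, 0.087, -0.0], [-0.0, -0.001, -1.0]]
wrist_force: [0.3, -0.9, -4.8]
gripper_width: 0.0106
gripper_force: 29.3
```

Emit:
{"name": "step_arm", "arguments": {"xyz": [[0, 0, 0], [0, 0, 0], [0, 0, 0], [0, 0, 0], [0, 0, 0], [0, 0, 0], [0, 0, 0], [0, 0, 0]], "angular": [[0, 0, 0], [0, 0, 0], [0, 0, 0], [0, 0, 0], [0, 0, 0], [0, 0, 0], [0, 0, 0], [0, 0, 0]]}}

```text
time_s: 5.7
tcp_pos: [0.5047, 0.2529, 0.0687]
ee_rot: [[-0.087, 0.996, -0.0], [0.996, 0.087, -0.0], [-0.0, -0.0, -1.0]]
wrist_force: [-1.9, 0.7, -2.7]
gripper_width: 0.0109
gripper_force: 29.5
```

Run:
```python
from h import *
F=[]
for i in range(4):
    im,d=grab_frame("side");F.append(read_state()["wrist_force"])
print(np.round(F,2))
P=cloud("side",d);n=(d>0)&(np.hypot(P[...,0]-.547,P[...,1]-.25)<.075)&(P[...,2]>.035)&(P[...,2]<.064)
X=P[n];A=np.c_[X[:,:2],np.ones(len(X))];print(np.linalg.lstsq(A,X[:,2],rcond=None)[0],len(X))
cv2.imwrite("pics/lift1.png",cv2.resize(im[90:230,250:420],None,fx=3,fy=3)[...,::-1])
```

```text
[[-1.99  0.58 -3.07]
 [-2.53  0.12 -2.13]
 [-2.04  0.38 -2.49]
 [-2.98 -0.33 -2.21]]
[-0.10845699  0.08678242  0.08477188] 377
```

View pics/lift1.png

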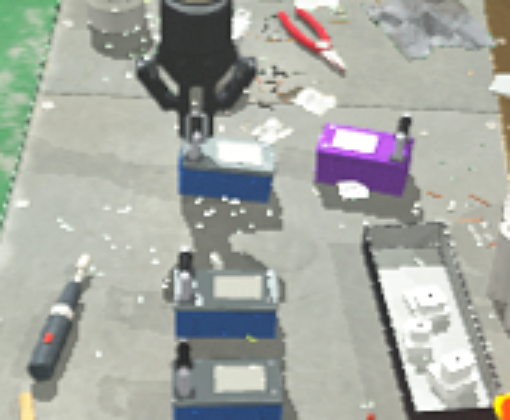

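Case 1 in the crop (~(225,165)) is held by its handle and tilted about 0.11 rad. It pulls about 2.5 N. Next I lower it and release.

Emit:
{"name": "step_arm", "arguments": {"xyz": [[0, 0, 0.002], [0, 0, 0.002], [0, 0, 0.002], [0, 0, 0.002], [0, 0, 0.002], [0, 0, 0.002], [0, 0, 0], [0, 0, 0]], "angular": [[0, 0, 0], [0, 0, 0], [0, 0, 0], [0, 0, 0], [0, 0, 0], [0, 0, 0], [0, 0, 0], [0, 0, 0]]}}

```text
time_s: 6.9
tcp_pos: [0.5049, 0.2529, 0.0574]
ee_rot: [[-0.087, 0.996, -0.0], [0.996, 0.087, -0.0], [-0.0, -0.0, -1.0]]
wrist_force: [-4.7, -0.7, 3.2]
gripper_width: 0.0108
gripper_force: 30.1
```

Emit:
{"name": "step_arm", "arguments": {"xyz": [[0, 0, 0], [0, 0, 0], [0, 0, 0], [0, 0, 0], [0, 0, 0], [0, 0, 0], [0, 0, 0], [0, 0, 0]], "angular": [[0, 0, 0], [0, 0, 0], [0, 0, 0], [0, 0, 0], [0, 0, 0], [0, 0, 0], [0, 0, 0], [0, 0, 0]], "fingers": 120}}

```text
time_s: 7.9
tcp_pos: [0.5048, 0.2529, 0.0567]
ee_rot: [[-0.087, 0.996, -0.0], [0.996, 0.087, -0.0], [-0.0, -0.0, -1.0]]
wrist_force: [0.1, -0.6, 0.6]
gripper_width: 0.0455
gripper_force: 0.0
```

Emit:
{"name": "step_arm", "arguments": {"xyz": [[0, 0, -0.015], [0, 0, -0.02], [0, 0, -0.02], [0, 0, -0.02], [0, 0, -0.018], [0, 0, 0], [0, 0, 0], [0, 0, 0]], "angular": [[0, 0, 0], [0, 0, 0], [0, 0, 0], [0, 0, 0], [0, 0, 0], [0, 0, 0], [0, 0, 0], [0, 0, 0]]}}

```text
time_s: 8.9
tcp_pos: [0.504, 0.2526, 0.1485]
ee_rot: [[-0.087, 0.996, -0.002], [0.996, 0.087, -0.001], [-0.001, -0.002, -1.0]]
wrist_force: [-0.4, 0.5, -0.3]
gripper_width: 0.0452
gripper_force: 0.0
```

```bash
python3 plan.py 0.5095 0.038 0.15 5 6
```

```text
t 8.9 pos [0.504  0.2526 0.1485] F [-0.41  0.53 -0.32] w 0.0452 g 0.0
xyz [[-0.0357, -0.0022, -0.0002], [-0.0357, -0.0022, -0.0002], [-0.0357, -0.0022, -0.0002], [-0.0357, -0.0022, -0.0002], [-0.0357, -0.0022, -0.0002], [-0.0357, -0.0022, -0.0002]] ang [-0.02, 0.01, -0.0] step 0.0357714907644524
```

Emit:
{"name": "step_arm", "arguments": {"xyz": [[-0.0357, -0.0022, 0], [-0.0357, -0.0022, 0], [-0.0357, -0.0022, 0], [-0.0357, -0.0022, 0], [-0.0357, -0.0022, 0], [-0.0357, -0.0022, 0], [0, 0, 0], [0, 0, 0]], "angular": [[0, 0, 0], [0, 0, 0], [0, 0, 0], [0, 0, 0], [0, 0, 0], [0, 0, 0], [0, 0, 0], [0, 0, 0]]}}

```text
time_s: 9.9
tcp_pos: [0.5098, 0.0387, 0.149]
ee_rot: [[-0.086, 0.996, -0.001], [0.996, 0.086, 0.001], [0.001, -0.001, -1.0]]
wrist_force: [-0.1, 0.9, -0.0]
gripper_width: 0.0454
gripper_force: 0.0
```

Emit:
{"name": "step_arm", "arguments": {"xyz": [[0, 0, 0.0155], [0, 0, 0.0155], [0, 0, 0.0155], [0, 0, 0.0155], [0, 0, 0.0155], [0, 0, 0.0155], [0, 0, 0], [0, 0, 0]], "angular": [[0, 0, 0], [0, 0, 0], [0, 0, 0], [0, 0, 0], [0, 0, 0], [0, 0, 0], [0, 0, 0], [0, 0, 0]]}}

```text
time_s: 10.9
tcp_pos: [0.5107, 0.0383, 0.0569]
ee_rot: [[-0.087, 0.996, 0.001], [0.996, 0.087, -0.0], [-0.0, 0.001, -1.0]]
wrist_force: [1.0, -0.5, 0.7]
gripper_width: 0.045
gripper_force: 0.0
```

Emit:
{"name": "step_arm", "arguments": {"xyz": [[0, 0, 0], [0, 0, 0], [0, 0, 0], [0, 0, 0], [0, 0, 0], [0, 0, 0], [0, 0, 0], [0, 0, 0]], "angular": [[0, 0, 0], [0, 0, 0], [0, 0, 0], [0, 0, 0], [0, 0, 0], [0, 0, 0], [0, 0, 0], [0, 0, 0]], "fingers": 255}}

```text
time_s: 11.9
tcp_pos: [0.51, 0.0382, 0.0569]
ee_rot: [[-0.087, 0.996, -0.001], [0.996, 0.087, -0.0], [-0.0, -0.001, -1.0]]
wrist_force: [-4.4, -1.6, 5.2]
gripper_width: 0.0108
gripper_force: 29.6
```

Emit:
{"name": "step_arm", "arguments": {"xyz": [[0, 0, -0.002], [0, 0, -0.002], [0, 0, -0.002], [0, 0, -0.002], [0, 0, -0.002], [0, 0, -0.002], [0, 0, 0], [0, 0, 0]], "angular": [[0, 0, 0], [0, 0, 0], [0, 0, 0], [0, 0, 0], [0, 0, 0], [0, 0, 0], [0, 0, 0], [0, 0, 0]]}}

```text
time_s: 12.9
tcp_pos: [0.5099, 0.0384, 0.0686]
ee_rot: [[-0.087, 0.996, -0.001], [0.996, 0.087, -0.0], [0.0, -0.001, -1.0]]
wrist_force: [0.5, 0.1, -5.3]
gripper_width: 0.0109
gripper_force: 29.1
```

Emit:
{"name": "step_arm", "arguments": {"xyz": [[0, 0, 0], [0, 0, 0], [0, 0, 0], [0, 0, 0], [0, 0, 0], [0, 0, 0], [0, 0, 0], [0, 0, 0]], "angular": [[0, 0, 0], [0, 0, 0], [0, 0, 0], [0, 0, 0], [0, 0, 0], [0, 0, 0], [0, 0, 0], [0, 0, 0]]}}

```text
time_s: 13.9
tcp_pos: [0.5101, 0.0383, 0.0687]
ee_rot: [[-0.087, 0.996, -0.0], [0.996, 0.087, -0.0], [-0.0, -0.0, -1.0]]
wrist_force: [-2.6, 0.5, -2.4]
gripper_width: 0.0108
gripper_force: 29.3
```

```bash
cat > feel.py <<'E'
from h import *
import sys
cx,cy=map(float,sys.argv[1:])
F=[]
for i in range(4):
    im,d=grab_frame("side");F.append(read_state()["wrist_force"])
print(np.round(F,2))
P=cloud("side",d);n=(d>0)&(np.hypot(P[...,0]-cx,P[...,1]-cy)<.05)&(P[...,2]>.035)&(P[...,2]<.064)
X=P[n];A=np.c_[X[:,:2],np.ones(len(X))];print(np.linalg.lstsq(A,X[:,2],rcond=None)[0],len(X))
E
python3 feel.py .56 .04
```

```text
[[-2.43 -0.36 -3.14]
 [-1.32 -0.51 -1.5 ]
 [-1.65  0.38 -2.65]
 [-2.35  0.64 -2.89]]
[-0.12949919  0.08694015  0.11606723] 407
```

Emit:
{"name": "step_arm", "arguments": {"xyz": [[0, 0, 0.002], [0, 0, 0.002], [0, 0, 0.002], [0, 0, 0.002], [0, 0, 0.002], [0, 0, 0.002], [0, 0, 0], [0, 0, 0]], "angular": [[0, 0, 0], [0, 0, 0], [0, 0, 0], [0, 0, 0], [0, 0, 0], [0, 0, 0], [0, 0, 0], [0, 0, 0]]}}

```text
time_s: 15.1
tcp_pos: [0.5103, 0.0384, 0.057]
ee_rot: [[-0.087, 0.996, -0.0], [0.996, 0.087, -0.0], [-0.0, -0.0, -1.0]]
wrist_force: [-5.2, -0.5, 1.4]
gripper_width: 0.0106
gripper_force: 29.7
```

Emit:
{"name": "step_arm", "arguments": {"xyz": [[0, 0, 0], [0, 0, 0], [0, 0, 0], [0, 0, 0], [0, 0, 0], [0, 0, 0], [0, 0, 0], [0, 0, 0]], "angular": [[0, 0, 0], [0, 0, 0], [0, 0, 0], [0, 0, 0], [0, 0, 0], [0, 0, 0], [0, 0, 0], [0, 0, 0]], "fingers": 120}}

```text
time_s: 16.1
tcp_pos: [0.5103, 0.0384, 0.0567]
ee_rot: [[-0.087, 0.996, 0.0], [0.996, 0.087, -0.0], [-0.0, 0.0, -1.0]]
wrist_force: [0.1, -0.0, 0.0]
gripper_width: 0.0452
gripper_force: 0.0
```

Emit:
{"name": "step_arm", "arguments": {"xyz": [[0, 0, -0.015], [0, 0, -0.02], [0, 0, -0.02], [0, 0, -0.02], [0, 0, -0.018], [0, 0, 0], [0, 0, 0], [0, 0, 0]], "angular": [[0, 0, 0], [0, 0, 0], [0, 0, 0], [0, 0, 0], [0, 0, 0], [0, 0, 0], [0, 0, 0], [0, 0, 0]]}}

```text
time_s: 17.1
tcp_pos: [0.5094, 0.0384, 0.1486]
ee_rot: [[-0.087, 0.996, -0.002], [0.996, 0.087, 0.0], [0.0, -0.002, -1.0]]
wrist_force: [0.5, 0.7, 0.2]
gripper_width: 0.0451
gripper_force: 0.0
```

```bash
python3 plan.py 0.5165 -0.0895 0.15 5 6
```

```text
t 17.1 pos [0.5094 0.0384 0.1486] F [0.49 0.74 0.18] w 0.0451 g 0.0
xyz [[-0.0213, -0.0007, -0.0002], [-0.0213, -0.0007, -0.0002], [-0.0213, -0.0007, -0.0002], [-0.0213, -0.0007, -0.0002], [-0.0213, -0.0007, -0.0002], [-0.0213, -0.0007, -0.0002]] ang [-0.02, -0.0, -0.0] step 0.021350725777516465
```

Emit:
{"name": "step_arm", "arguments": {"xyz": [[-0.0213, -0.0007, 0], [-0.0213, -0.0007, 0], [-0.0213, -0.0007, 0], [-0.0213, -0.0007, 0], [-0.0213, -0.0007, 0], [-0.0213, -0.0007, 0], [0, 0, 0], [0, 0, 0]], "angular": [[0, 0, 0], [0, 0, 0], [0, 0, 0], [0, 0, 0], [0, 0, 0], [0, 0, 0], [0, 0, 0], [0, 0, 0]]}}

```text
time_s: 18.1
tcp_pos: [0.5167, -0.0887, 0.149]
ee_rot: [[-0.086, 0.996, -0.001], [0.996, 0.086, 0.001], [0.001, -0.001, -1.0]]
wrist_force: [-0.3, -0.1, 0.2]
gripper_width: 0.0451
gripper_force: 0.0
```

Emit:
{"name": "step_arm", "arguments": {"xyz": [[0, 0, 0.0155], [0, 0, 0.0155], [0, 0, 0.0155], [0, 0, 0.0155], [0, 0, 0.0155], [0, 0, 0.0155], [0, 0, 0], [0, 0, 0]], "angular": [[0, 0, 0], [0, 0, 0], [0, 0, 0], [0, 0, 0], [0, 0, 0], [0, 0, 0], [0, 0, 0], [0, 0, 0]]}}

```text
time_s: 19.1
tcp_pos: [0.5176, -0.0895, 0.0569]
ee_rot: [[-0.087, 0.996, 0.001], [0.996, 0.087, -0.0], [-0.0, 0.001, -1.0]]
wrist_force: [0.5, -0.8, 1.2]
gripper_width: 0.0452
gripper_force: 0.0
```

Emit:
{"name": "step_arm", "arguments": {"xyz": [[0, 0, 0], [0, 0, 0], [0, 0, 0], [0, 0, 0], [0, 0, 0], [0, 0, 0], [0, 0, 0], [0, 0, 0]], "angular": [[0, 0, 0], [0, 0, 0], [0, 0, 0], [0, 0, 0], [0, 0, 0], [0, 0, 0], [0, 0, 0], [0, 0, 0]], "fingers": 255}}

```text
time_s: 20.1
tcp_pos: [0.5173, -0.0894, 0.0569]
ee_rot: [[-0.087, 0.996, 0.0], [0.996, 0.087, -0.0], [-0.0, 0.0, -1.0]]
wrist_force: [-0.9, -0.1, 3.6]
gripper_width: 0.0108
gripper_force: 29.7
```

Emit:
{"name": "step_arm", "arguments": {"xyz": [[0, 0, -0.002], [0, 0, -0.002], [0, 0, -0.002], [0, 0, -0.002], [0, 0, -0.002], [0, 0, -0.002], [0, 0, 0], [0, 0, 0]], "angular": [[0, 0, 0], [0, 0, 0], [0, 0, 0], [0, 0, 0], [0, 0, 0], [0, 0, 0], [0, 0, 0], [0, 0, 0]]}}

```text
time_s: 21.1
tcp_pos: [0.5169, -0.0893, 0.0687]
ee_rot: [[-0.087, 0.996, -0.001], [0.996, 0.087, -0.0], [0.0, -0.001, -1.0]]
wrist_force: [-1.5, -0.4, -1.2]
gripper_width: 0.0108
gripper_force: 29.4
```

Emit:
{"name": "step_arm", "arguments": {"xyz": [[0, 0, 0], [0, 0, 0], [0, 0, 0], [0, 0, 0], [0, 0, 0], [0, 0, 0], [0, 0, 0], [0, 0, 0]], "angular": [[0, 0, 0], [0, 0, 0], [0, 0, 0], [0, 0, 0], [0, 0, 0], [0, 0, 0], [0, 0, 0], [0, 0, 0]]}}

```text
time_s: 22.1
tcp_pos: [0.5172, -0.0893, 0.0687]
ee_rot: [[-0.087, 0.996, 0.0], [0.996, 0.087, -0.0], [-0.0, 0.0, -1.0]]
wrist_force: [-0.7, -0.3, -1.1]
gripper_width: 0.0104
gripper_force: 29.5
```

```bash
python3 feel.py .568 -.088
```

```text
[[-1.44  0.62  0.42]
 [-1.43  0.2  -0.28]
 [-0.92 -0.22  0.67]
 [-0.97 -0.19 -0.82]]
[-0.13702065  0.06879739  0.13109269] 473
```

The third case pulls clearly less: about 1.2 N against about 5 N right after lifting, and about 0.3 N against about 2.5 N settled. Box 3 is the empty one.

Emit:
{"name": "step_arm", "arguments": {"xyz": [[0, 0, 0.002], [0, 0, 0.002], [0, 0, 0.002], [0, 0, 0.002], [0, 0, 0.002], [0, 0, 0.002], [0, 0, 0], [0, 0, 0]], "angular": [[0, 0, 0], [0, 0, 0], [0, 0, 0], [0, 0, 0], [0, 0, 0], [0, 0, 0], [0, 0, 0], [0, 0, 0]]}}

```text
time_s: 23.3
tcp_pos: [0.5174, -0.0893, 0.057]
ee_rot: [[-0.087, 0.996, 0.0], [0.996, 0.087, -0.0], [-0.0, 0.0, -1.0]]
wrist_force: [-2.4, 0.3, 2.1]
gripper_width: 0.0104
gripper_force: 29.8
```

Emit:
{"name": "step_arm", "arguments": {"xyz": [[0, 0, 0], [0, 0, 0], [0, 0, 0], [0, 0, 0], [0, 0, 0], [0, 0, 0], [0, 0, 0], [0, 0, 0]], "angular": [[0, 0, 0], [0, 0, 0], [0, 0, 0], [0, 0, 0], [0, 0, 0], [0, 0, 0], [0, 0, 0], [0, 0, 0]], "fingers": 120}}

```text
time_s: 24.3
tcp_pos: [0.5172, -0.0893, 0.0567]
ee_rot: [[-0.087, 0.996, 0.0], [0.996, 0.087, -0.0], [-0.0, 0.0, -1.0]]
wrist_force: [-0.3, 0.9, -0.1]
gripper_width: 0.0456
gripper_force: 0.0
```

Emit:
{"name": "step_arm", "arguments": {"xyz": [[0, 0, -0.015], [0, 0, -0.02], [0, 0, -0.025], [0, 0, -0.03], [0, 0, -0.03], [0, -0.03, -0.03], [0, -0.04, 0], [0, -0.04, 0]], "angular": [[0, 0, 0], [0, 0, 0], [0, 0, 0], [0, 0, 0], [0, 0, 0], [0, 0, 0], [0, 0, 0], [0, 0, 0]]}}

```text
time_s: 25.3
tcp_pos: [0.4072, -0.0992, 0.2086]
ee_rot: [[-0.087, 0.996, 0.003], [0.996, 0.087, -0.001], [-0.002, 0.003, -1.0]]
wrist_force: [-0.1, -0.8, 0.2]
gripper_width: 0.0451
gripper_force: 0.0
```

```bash
python3 - <<'E'
from poses import *
ims={n:grab_frame(n) for n in("top","side")}
poses(ims,[(.545,.25),(.555,.037),(.553,-.088)])
E
python3 plan.py 0.556 -0.087 0.16 -85 8
```

```text
top box 1 (array([546.8, 256.4]), array([104.3,  57.1]), 5.3) 702 bar 84 [0.5061 0.2508 0.0762] (array([506.2, 252.4]), array([48.5, 12.3]), -84.3) lidz 0.0447
top box 2 (array([552.,  43.]), array([103.2,  56.1]), 4.1) 693 bar 85 [0.5114 0.0396 0.0766] (array([511.5,  39.8]), array([49.4, 13.1]), -84.0) lidz 0.0448
top box 3 (array([558.8, -85. ]), array([103.1,  55.9]), 5.1) 698 bar 82 [ 0.5183 -0.0879  0.077 ] (array([518.5, -87.8]), array([47.5, 12. ]), -85.1) lidz 0.0451
top pad (array([ 514.1, -292.6]), array([100.9,  75.8]), 22.3) 964 [ 0.5137 -0.2922  0.006 ]
side box 1 (array([546.3, 251.4]), array([99.5, 60.6]), 3.8) 327 bar 44 [0.5057 0.2437 0.0738] (array([504.9, 248.6]), array([51.6,  9.8]), -86.2) lidz 0.0432
side box 2 (array([550.5,  40.4]), array([101.7,  59.2]), 4.6) 444 bar 58 [0.5109 0.0323 0.0733] (array([510.5,  37. ]), array([52.6,  8.9]), -85.8) lidz 0.0436
side box 3 (array([558.4, -88. ]), array([103.6,  57.4]), 3.5) 537 bar 61 [ 0.518  -0.096   0.0743] (array([518.6, -93.8]), array([49.7, 11. ]), -85.7) lidz 0.0435
side pad (array([ 514.9, -293.9]), array([105. ,  81.1]), 22.9) 992 [ 0.514  -0.2956  0.0047]
t 25.4 pos [ 0.4045 -0.0985  0.2068] F [0.46 0.25 0.41] w 0.0453 g 0.0
xyz [[-0.0002, 0.019, 0.0058], [0.0035, 0.0187, 0.0058], [0.0071, 0.0176, 0.0058], [0.0104, 0.0159, 0.0058], [0.0133, 0.0136, 0.0058], [0.0157, 0.0107, 0.0058], [0.0175, 0.0075, 0.0058], [0.0186, 0.0039, 0.0058]] ang [-0.01, 0.01, 11.24] step 0.01987674346764137
```

Emit:
{"name": "step_arm", "arguments": {"xyz": [[0, 0.019, 0.0058], [0.0035, 0.0187, 0.0058], [0.0071, 0.0176, 0.0058], [0.0104, 0.0159, 0.0058], [0.0133, 0.0136, 0.0058], [0.0157, 0.0107, 0.0058], [0.0175, 0.0075, 0.0058], [0.0186, 0.0039, 0.0058]], "angular": [[0, 0, 10.5], [0, 0, 10.5], [0, 0, 10.5], [0, 0, 10.5], [0, 0, 10.5], [0, 0, 10.5], [0, 0, 10.5], [0, 0, 10.5]], "fingers": 0}}

```text
time_s: 26.4
tcp_pos: [0.5603, -0.08, 0.1609]
ee_rot: [[0.983, 0.185, 0.002], [0.185, -0.983, -0.0], [0.002, 0.001, -1.0]]
wrist_force: [0.3, -0.8, 0.4]
gripper_width: 0.0853
gripper_force: 0.0
```

```bash
python3 plan.py 0.558 -0.0865 0.13 -85 4
```

```text
t 26.4 pos [ 0.5603 -0.08    0.1609] F [ 0.31 -0.81  0.45] w 0.0853 g 0.0
xyz [[-0.0009, 0.0015, 0.0077], [-0.0008, 0.0015, 0.0077], [-0.0008, 0.0015, 0.0077], [-0.0008, 0.0016, 0.0077]] ang [0.01, -0.02, 1.41] step 0.007925293323516321
```

Emit:
{"name": "step_arm", "arguments": {"xyz": [[-0.0009, 0.0015, 0.0077], [-0.0008, 0.0015, 0.0077], [-0.0008, 0.0015, 0.0077], [-0.0008, 0.0016, 0.0077], [0, 0, 0], [0, 0, 0], [0, 0, 0], [0, 0, 0]], "angular": [[0, 0, 1.41], [0, 0, 1.41], [0, 0, 1.41], [0, 0, 1.41], [0, 0, 0], [0, 0, 0], [0, 0, 0], [0, 0, 0]]}}

```text
time_s: 27.4
tcp_pos: [0.5564, -0.0867, 0.1299]
ee_rot: [[0.996, 0.093, 0.001], [0.093, -0.996, -0.0], [0.001, 0.0, -1.0]]
wrist_force: [1.7, -0.2, 0.3]
gripper_width: 0.0855
gripper_force: 0.0
```

Emit:
{"name": "step_arm", "arguments": {"xyz": [[0, 0, 0.018], [0, 0, 0.018], [0, 0, 0.018], [0, 0, 0.018], [0, 0, 0.018], [0, 0, 0.014], [0, 0, 0.009], [0, 0, 0]], "angular": [[0, 0, 0], [0, 0, 0], [0, 0, 0], [0, 0, 0], [0, 0, 0], [0, 0, 0], [0, 0, 0], [0, 0, 0]]}}

```text
time_s: 28.4
tcp_pos: [0.5556, -0.0865, 0.0157]
ee_rot: [[0.996, 0.093, -0.001], [0.093, -0.996, 0.0], [-0.001, -0.0, -1.0]]
wrist_force: [0.6, -0.2, -0.0]
gripper_width: 0.0852
gripper_force: 0.0
```

Emit:
{"name": "step_arm", "arguments": {"xyz": [[0, 0, 0], [0, 0, 0], [0, 0, 0], [0, 0, 0], [0, 0, 0], [0, 0, 0], [0, 0, 0], [0, 0, 0]], "angular": [[0, 0, 0], [0, 0, 0], [0, 0, 0], [0, 0, 0], [0, 0, 0], [0, 0, 0], [0, 0, 0], [0, 0, 0]], "fingers": 255, "grip_force": 45}}

```text
time_s: 29.4
tcp_pos: [0.5572, -0.0869, 0.0176]
ee_rot: [[0.996, 0.093, 0.002], [0.093, -0.996, -0.0], [0.002, 0.001, -1.0]]
wrist_force: [0.6, 0.8, 5.8]
gripper_width: 0.0535
gripper_force: 50.6
```

Emit:
{"name": "step_arm", "arguments": {"xyz": [[0, 0, -0.006], [0, 0, -0.012], [0, 0, -0.016], [0, 0, -0.016], [0, 0, -0.016], [0, 0, -0.014], [0, 0, 0], [0, 0, 0]], "angular": [[0, 0, 0], [0, 0, 0], [0, 0, 0], [0, 0, 0], [0, 0, 0], [0, 0, 0], [0, 0, 0], [0, 0, 0]]}}

```text
time_s: 30.4
tcp_pos: [0.5557, -0.0866, 0.0962]
ee_rot: [[0.996, 0.093, -0.001], [0.093, -0.996, 0.0], [-0.001, -0.0, -1.0]]
wrist_force: [0.4, -0.2, -3.4]
gripper_width: 0.0532
gripper_force: 49.8
```

```bash
python3 plan.py 0.513 -0.293 0.096 -67.2 7
```

```text
t 30.4 pos [ 0.5557 -0.0866  0.0962] F [ 0.38 -0.19 -3.44] w 0.0532 g 49.76125404238701
xyz [[-0.0088, 0.0288, 0.0], [-0.0101, 0.0284, 0.0], [-0.0113, 0.0279, 0.0], [-0.0125, 0.0274, 0.0], [-0.0137, 0.0268, 0.0], [-0.0148, 0.0262, 0.0], [-0.016, 0.0255, 0.0]] ang [-0.0, 0.01, -2.49] step 0.030115445200652947
```

Emit:
{"name": "step_arm", "arguments": {"xyz": [[-0.0088, 0.0288, 0], [-0.0101, 0.0284, 0], [-0.0113, 0.0279, 0], [-0.0125, 0.0274, 0], [-0.0137, 0.0268, 0], [-0.0148, 0.0262, 0], [-0.016, 0.0255, 0], [0, 0, 0]], "angular": [[0, 0, -2.49], [0, 0, -2.49], [0, 0, -2.49], [0, 0, -2.49], [0, 0, -2.49], [0, 0, -2.49], [0, 0, -2.49], [0, 0, 0]]}}

```text
time_s: 31.4
tcp_pos: [0.5123, -0.2947, 0.0955]
ee_rot: [[0.923, 0.384, -0.001], [0.384, -0.923, 0.0], [-0.001, -0.001, -1.0]]
wrist_force: [0.4, 0.5, -2.4]
gripper_width: 0.0532
gripper_force: 49.7
```

```bash
python3 plan.py 0.513 -0.293 0.025 -67.2 7
python3 - <<'E'
from h import *
for n in("top","side"):
    im,d=grab_frame(n);P=cloud(n,d);h=cv2.cvtColor(im,cv2.COLOR_RGB2HSV)
    m=(d>0)&(h[...,0]>100)&(h[...,0]<125)&(h[...,1]>120)&(np.hypot(P[...,0]-.514,P[...,1]+.293)<.1)
    print(n,m.sum(),np.percentile(P[m],[2,50,98],axis=0).round(3) if m.any() else "")
cv2.imwrite("pics/carry.png",cv2.resize(im[190:340,230:400],None,fx=3,fy=3)[...,::-1])
E
```

```text
t 31.4 pos [ 0.5123 -0.2947  0.0955] F [ 0.4   0.49 -2.41] w 0.0532 g 49.68296438455582
xyz [[0.0002, -0.0002, 0.0101], [0.0002, -0.0002, 0.0101], [0.0002, -0.0002, 0.0101], [0.0002, -0.0002, 0.0101], [0.0002, -0.0002, 0.0101], [0.0002, -0.0002, 0.0101], [0.0002, -0.0002, 0.0101]] ang [-0.01, 0.01, -0.03] step 0.010076698723659992
top 0 
side 263 [[ 0.466 -0.338  0.081]
 [ 0.51  -0.323  0.096]
 [ 0.567 -0.3    0.113]]
```

View pics/carry.png

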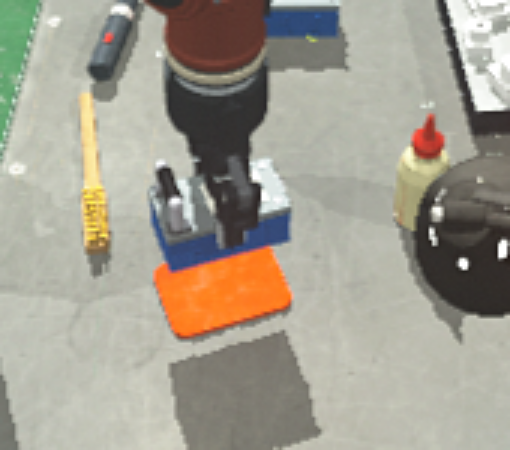

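The case hangs level and lined up over the orange pad (crop ~(225,290)), and the brush and bottle are clear. Lowering it now.

Emit:
{"name": "step_arm", "arguments": {"xyz": [[0.001, -0.001, 0.014], [0, 0, 0.016], [0, 0, 0.014], [0, 0, 0.01], [0, 0, 0.006], [0, 0, 0.004], [0, 0, 0.003], [0, 0, 0.002]], "angular": [[0, 0, 0], [0, 0, 0], [0, 0, 0], [0, 0, 0], [0, 0, 0], [0, 0, 0], [0, 0, 0], [0, 0, 0]]}}

```text
time_s: 32.5
tcp_pos: [0.5141, -0.292, 0.0278]
ee_rot: [[0.922, 0.387, 0.001], [0.387, -0.922, -0.0], [0.0, 0.001, -1.0]]
wrist_force: [0.4, 0.3, -3.0]
gripper_width: 0.0532
gripper_force: 49.8
```

Emit:
{"name": "step_arm", "arguments": {"xyz": [[0, 0, 0.001], [0, 0, 0.001], [0, 0, 0.001], [0, 0, 0.001], [0, 0, 0], [0, 0, 0], [0, 0, 0], [0, 0, 0]], "angular": [[0, 0, 0], [0, 0, 0], [0, 0, 0], [0, 0, 0], [0, 0, 0], [0, 0, 0], [0, 0, 0], [0, 0, 0]]}}

```text
time_s: 33.5
tcp_pos: [0.5138, -0.2918, 0.0236]
ee_rot: [[0.922, 0.387, 0.0], [0.387, -0.922, -0.0], [0.0, 0.0, -1.0]]
wrist_force: [-0.3, 1.0, -3.2]
gripper_width: 0.0532
gripper_force: 49.8
```

Emit:
{"name": "step_arm", "arguments": {"xyz": [[0, 0, 0.0005], [0, 0, 0.0005], [0, 0, 0.0005], [0, 0, 0.0005], [0, 0, 0], [0, 0, 0], [0, 0, 0], [0, 0, 0]], "angular": [[0, 0, 0], [0, 0, 0], [0, 0, 0], [0, 0, 0], [0, 0, 0], [0, 0, 0], [0, 0, 0], [0, 0, 0]]}}

```text
time_s: 34.5
tcp_pos: [0.5138, -0.2918, 0.0227]
ee_rot: [[0.922, 0.387, -0.0], [0.387, -0.922, 0.0], [-0.0, -0.0, -1.0]]
wrist_force: [-3.4, 1.6, 4.9]
gripper_width: 0.053
gripper_force: 50.7
```

Contact is made, so I release and rise.

Emit:
{"name": "step_arm", "arguments": {"xyz": [[0, 0, 0], [0, 0, 0], [0, 0, 0], [0, 0, 0], [0, 0, 0], [0, 0, 0], [0, 0, 0], [0, 0, 0]], "angular": [[0, 0, 0], [0, 0, 0], [0, 0, 0], [0, 0, 0], [0, 0, 0], [0, 0, 0], [0, 0, 0], [0, 0, 0]], "fingers": 0}}

```text
time_s: 35.5
tcp_pos: [0.5138, -0.2918, 0.0215]
ee_rot: [[0.922, 0.387, -0.0], [0.387, -0.922, -0.0], [-0.0, 0.0, -1.0]]
wrist_force: [-0.3, 0.4, 0.2]
gripper_width: 0.0854
gripper_force: 0.0
```

Emit:
{"name": "step_arm", "arguments": {"xyz": [[0, 0, -0.01], [0, 0, -0.02], [0, 0, -0.03], [0, 0, -0.03], [0, 0, -0.03], [-0.03, 0, -0.03], [-0.05, 0, -0.01], [-0.05, 0, 0]], "angular": [[0, 0, 0], [0, 0, 0], [0, 0, 0], [0, 0, 0], [0, 0, 0], [0, 0, 0], [0, 0, 0], [0, 0, 0]]}}

```text
time_s: 36.5
tcp_pos: [0.3941, -0.3437, 0.1853]
ee_rot: [[0.922, 0.388, 0.004], [0.388, -0.922, -0.005], [0.002, 0.006, -1.0]]
wrist_force: [-0.7, -1.4, -0.2]
gripper_width: 0.0854
gripper_force: 0.0
```

Run:
```python
from poses import *
ims={n:grab_frame(n) for n in("top","side")}
poses(ims,[(.545,.25),(.555,.037),(.514,-.293)])
im=ims["side"][0];print(read_state()["time_s"],read_state()["tcp_pos"])
cv2.imwrite("pics/end.png",cv2.resize(im[110:340,230:430],None,fx=2.5,fy=2.5)[...,::-1])
```

```text
top box 1 (array([546.5, 256.4]), array([103. ,  56.6]), 4.8) 698 bar 84 [0.506  0.2512 0.0766] (array([506.2, 252. ]), array([48. , 11.9]), -84.7) lidz 0.0449
top box 2 (array([552.1,  42.9]), array([103.4,  55.9]), 4.1) 698 bar 84 [0.5114 0.0398 0.0771] (array([511.5,  39.9]), array([49.6, 12.8]), -84.4) lidz 0.045
top box 3 (array([ 516.1, -291.6]), array([103.3,  57.1]), 22.2) 703 bar 87 [ 0.478  -0.3047  0.0815] (array([ 478.7, -306.7]), array([48.8, 11.8]), -66.6) lidz 0.0501
top pad (array([ 500.4, -261.9]), array([92.2,  8.4]), 24.0) 94 [ 0.5006 -0.2618  0.0058]
side box 1 (array([545.8, 252.2]), array([100.1,  63.3]), 2.5) 330 bar 43 [0.5056 0.2444 0.0737] (array([504.9, 249.7]), array([50.5,  9.8]), -86.0) lidz 0.0436
side box 2 (array([550.6,  39.9]), array([101.7,  59.3]), 4.2) 452 bar 59 [0.5108 0.0317 0.0734] (array([510.5,  36.3]), array([51.5,  8.9]), -85.8) lidz 0.0437
side box 3 (array([ 514.8, -292.9]), array([104. ,  60.6]), 23.1) 782 bar 100 [ 0.4793 -0.314   0.0777] (array([ 478.6, -309.8]), array([49.9, 11.9]), -68.1) lidz 0.0487
side pad (array([ 510.2, -320.2]), array([117.3,  56.4]), -7.5) 197 [ 0.5178 -0.3226  0.0044]
36.6 [ 0.39094923 -0.34372293  0.1834891 ]
```

View pics/end.png

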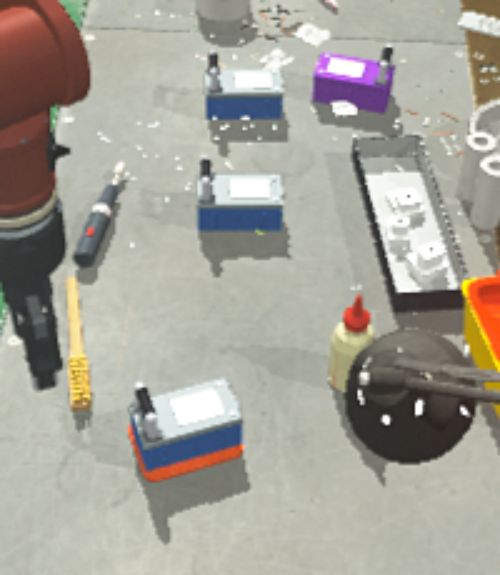

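The empty case stands squarely on the pad (crop ~(190,430)). The full cases at (243,95) and (240,200) are in place, and the bystanders are untouched.

```bash
python3 -c "from rig import *; print(job_done())"
```

```text
the job is handed in; nothing more can be done
None
```

I lifted all three cases by the handle and found box_3 (rightmost) to be the empty one. It now stands on the orange pad, about 2 mm off centre and within about 1° of lengthwise; the full cases stayed within about 2 mm of their starts, the bystanders look undisturbed, and the job is handed in (the hand-in returned no verdict).

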